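# Nip up the bulkhead nut of a coax entry box with an adjustable wrench

### The job

Tighten the big brass nut on top of the grey coax entry box: set the adjustable wrench down flat on the box with its open jaws around the nut, and only then roll its worm with a fingertip, pressing lightly, until the jaws just fit the nut. Then swing the handle clockwise (seen from above) until the nut comes up firmly tight, without forcing it any further, and leave the wrench lying on the nut, its jaws still snug. Leave the other things on the bench alone.

Things in the scene. Friction and masses are not known exactly. Their poses are not given: they have to be found in the camera images.
- wrench: Steel adjustable wrench, 250 mm, 0.42 kg, lying worm side up. Origin: underside, corner of throat (floor of the mouth) and fixed jaw face; x out of the mouth, y fixed to movable jaw, z up. Jaws 33 mm long; fixed face at y=0, movable face at y = joint jaw. Head 15.5 thick, x -41 to 0, y -18 to 45. On the nut it lies flat on the box, nut centre 17 to 21 mm ahead of the throat, midway between the jaws.
- wrench_grip (a point): Place to grip on the wrench's handle, at (-76, 43, 7.75) mm in its frame, near the balance point (-40, 29). The handle is a bar 22 mm wide, z 3 to 12.5 mm, its axis running back from (-30, 24) along (-0.924, 0.383) for 165 mm; the first 36 mm is a neck 36 mm wide, the rest plain bar. Axes as the wrench's.
- wrench_push (a point): Point on the handle axis near the handle's end, mid thickness, at (-155, 76, 7.75) mm in the wrench's frame; 182 mm from the axis of a nut held in the jaws, beyond the edge of the box. Axes as the wrench's.
- worm_top (a point): Topmost point of the worm, at (-18, 20, 17.5) mm in the wrench's frame, 2 mm proud of the head's upper face; 14 mm wide along y. Axes as the wrench's.
- worm: Knurled steel roller 17 mm across, 14 long, axis along the wrench's y, in a window of the head (origin: its centre; x, z turn with it). A fingertip dragged over its top towards the jaws (+x) closes them, back opens them: 0.6 mm per rad, 0.07 mm per mm of drag. Needs about 6 N of drag, so press with 8 to 20 N (over 35 N damages it). Once the jaws are snug it stops and the finger slips.
- jaw (a joint): Opening between the two jaw faces, m (0 to 0.038). Starts at 0.034 to 0.0355; snug on the nut it reads 0.029 to 0.0315 (the upper values when the wrench sits a little askew on the flats). It moves only with the worm: it holds against the load of a nut being tightened, but forcing the handle far beyond that spreads it.
- nut_center (a point): Centre of the underside of the brass hexagon nut (30 mm across flats, 12 thick, axis upright), 2.2 mm above the box top. A barrel 21 mm across rises through it to 34 mm above the box top. Axes turn with the nut; x points to a corner, along a pair of flats. With the wrench's x along this x the handle points to the robot's left with room to swing; other positions may foul things.
- nut_corner (a point): Upper corner of the nut on its x axis, 17.3 mm from the nut's axis; turns with the nut.
- nut (a joint): Angle of the nut, rad, growing clockwise seen from above. Starts at 0.3 to 0.6. Turns against 0.5 to 0.8 Nm (3 to 4.5 N at wrench_push) until at 1.0 the spring washer is flat and it stiffens sharply (20 Nm per rad): firmly tight at 7 to 9 N at wrench_push. Beyond 1.12 (about 16 N at wrench_push) the thread is damaged. It stays where it is turned.
- entry_box: Grey box fixed to the bench, 156 x 246 mm (x, y), flat top 55 mm above the bench; origin under its centre, nut in the middle of its top. Two capped sockets 25 mm across, 16 high, on the top at (-52, -92) and (52, -92) mm; two outlets stick out 20 mm from its +x side at half height; a small ear at the foot of each end.
- mug: Bystander: blue ceramic mug, 82 mm across, 95 high. Origin at the middle of its underside.
- mouse: Bystander: black computer mouse, 105 x 60 x 32 mm. Origin at the middle of its underside.
- fist_microphone: Bystander: black hand microphone, 95 x 58 x 28 mm. Origin at the middle of its underside.
- multimeter: Bystander: yellow multimeter, 150 x 78 x 42 mm. Origin at the middle of its underside.
- spanner: Bystander: small fixed steel spanner, 150 mm long, 8 mm thick, with no worm. Origin at the middle of its underside.
- screwdriver: Bystander: black-handled screwdriver, 190 mm long. Origin at the middle of its underside.
- coax_adapter: Bystander: small round metal coax adapter standing on end, 26 mm across, 34 high. Origin at the middle of its underside.
Mind the look-alikes: they are no part of the job. Of the things that look like the wrench, the smaller one is meant.

How it is judged:
By the outcome, as a careful person would: the job done as asked, in the order asked, and still so for the second after the job is handed in, with the robot touching nothing.
It also fails if it takes over 72 s, if anything falls off the work surface, if the arm or the gripper's body presses on something with over 40 N, if the wrist force passes 120 N, or if a joint passes its speed limit or range.

### The arm

A 6-joint arm with a two-finger parallel gripper is mounted at the origin on the work surface. World frame = base frame: x ahead of the robot, y to its left, z up, the work surface at z = 0. Lengths are in m, angles in degrees, forces in N, time in s.
With the tool pointing down it reaches from about 0.3 to 0.75 m from the base axis. Payload 8.5 kg.
Tool frame: the origin (TCP) lies midway between the tips of the shut fingers; the grasp point (between the pads) lies 19 mm behind it (env.hold_point_z is the distance from the TCP to the grasp point, in m); z points along the fingers, y is the line along which they close (so a half turn about z gives the same grasp; the last joint's range is limited). The gripper opens to 85 mm and grips with 20 to 120 N. Pads are 22 mm wide; open, the fingers measure 114 mm over their backs; the gripper's body (76 mm by 85 mm) begins 54 mm behind the grasp point. The pads swing forward as they close: fully open they stand 13 mm farther back than shut.
Start: joints at [-78.169, 21.807, 74.336, -0, 83.858, -12.336], TCP at [0.225, -0.502, 0.231] pointing down, gripper open.
Joint ranges: [-178.18, 178.18], [-50.72, 133.34], [12.68, 142.11], [-81.47, 261.47], [9.98, 163.14], [-165.26, 165.26]. Speed limits (degrees/s): [136.94, 136.94, 180, 180, 180, 180].

### API

Orientations are given as a 3x3 rotation matrix whose columns are the frame's x, y, z axes.
In Python, from rig import observe, get_image, camera_info, env gives the robot as it stands.
- The arm moves only by the tool drive_tool, never from a script. Its arguments are lists of equal length, an entry for each row: "offset": the shift along the tool's x, y, z in units of 40 mm (1.0 is 40 mm), a list of three; "turn": the turn, a rotation vector about the tool's x, y, z in units of 6 degrees (1.0 is 6 degrees), a list of three; "hand": the opening, from 0 (shut) to 1 (fully open). A call has exactly 10 rows; each row shifts and turns the commanded pose from where the row before left it, along the tool's axes as they then stand; what a row does not reach is not made up. A row lasts 1/8 s, in which the tool goes at most 62.5 mm and 10.7 degrees, less where a joint would pass 70% of its speed; a pose out of reach is approached as far as the arm can. A call is refused whole if a number of a shift passes 1 or a number of a turn 1, either way. A call with a gripper value outside its range is refused whole. The fingers move at their own pace and stop on an object; "newtons" is the grip in N (left out, the last holds). Time passes only in rows, so rows that do not move let the fingers close, or fill a call up. It gives the time, the measured TCP pose, the force, the opening and the grip force at its end, in the units of the state.
- observe(): the state, without advancing time (a new reading comes with each control period).
- get_image(name): name is "side" or "top" or "wrist"; returns the picture (480x640x3 uint8, blue, green, red); there is no depth.
- camera_info(name): a dict with "fx", "fy", "cx", "cy" (pixels), "world_to_cam" (4x4, takes a point from world to camera coordinates). Camera axes: x right, y down, z forward; pixel columns grow to the right and rows downward; lengths in m; the calibration is good to about 2 mm. A picture is of the moment at which its call begins: read the wrist's pose just before it. camera_info takes no time and is no camera call; for the wrist camera it gives the pose at the moment of the call.
- env.close_job(): hands the job in; it is judged then, once.
The state is a dict: "time_s": time; "q": joint angles; "qvel": joint speeds; "joint_efforts": joint torques, N m; "position": TCP position; "tool_rot": TCP orientation; "ft_force": force on the tool from outside, world axes, zero at the start; "wrist_torque": the same for the moment, N m; "grip_width": finger opening in m; "gripper_force": force on a finger pad.
Only numpy, scipy, OpenCV 4.12 (cv2) and the standard library are available. Lean on these libraries where they do the work, as an engineer would, in place of code of your own. Each camera call takes 0.05 s, during which the arm holds its last target. There are 200 camera calls.

## Working session

There is one attempt and no reset: what is moved stays moved. The work goes in short steps, Python scripts to look and compute and a tool call to move; the robot and the scene stay as the last step left them, time stands still between calls to the robot, and variables do not carry over. Pictures are saved under pics/ and viewed, at most 10 in all, crops included, and the job is handed in when it is done.

Besides the shell and the picture viewer there is one more tool, called in YAML: its name, and indented under it one key for each argument. drive_tool: Moves the arm, as the interface text tells. Its arguments: {"type":"object","properties":{"offset":{"type":"array"},"turn":{"type":"array"},"hand":{"type":"array"},"newtons":{"type":"number"}},"required":["offset","turn","hand"]}

```bash
ls; mkdir -p pics; python3 - <<'E'
from rig import observe,get_image,camera_info,env
import cv2,numpy as np
s=observe();print(s['time_s'],s['position'],s['ft_force'],env.hold_point_z)
for n in('top','side'):
    im=get_image(n);cv2.imwrite(f'pics/{n}0.png',im);c=camera_info(n);print(n,c['fx'],c['cx'],c['cy'],np.round(c['world_to_cam'],3).tolist())
E
```

```text
pics
0.0 [ 0.22512    -0.50146798  0.23067958] [0.41521455 0.23064652 0.02399238] 0.0187
top 501.3011791270308 326.4669008358428 233.2906755223279 [[-0.004, -1.0, 0.011, 0.014], [-0.983, 0.002, -0.183, 0.497], [0.183, -0.012, -0.983, 1.302], [0.0, 0.0, 0.0, 1.0]]
side 620.0012085313854 309.083387460803 241.99420002977493 [[-0.989, -0.146, 0.014, 0.462], [-0.116, 0.725, -0.678, 0.121], [0.089, -0.673, -0.735, 1.84], [0.0, 0.0, 0.0, 1.0]]
```

View pics/top0.png

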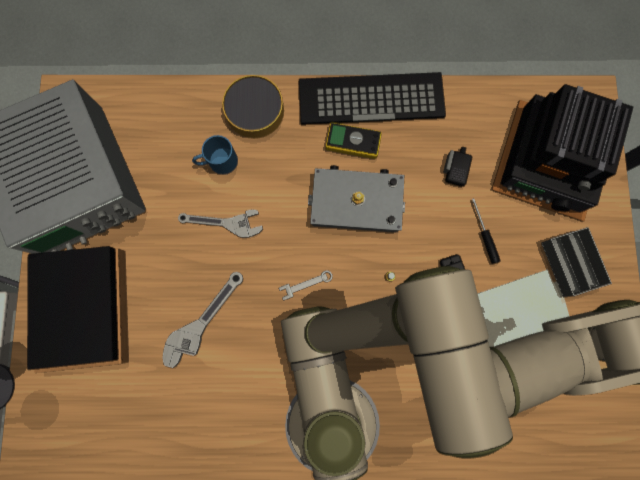

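View pics/side0.png

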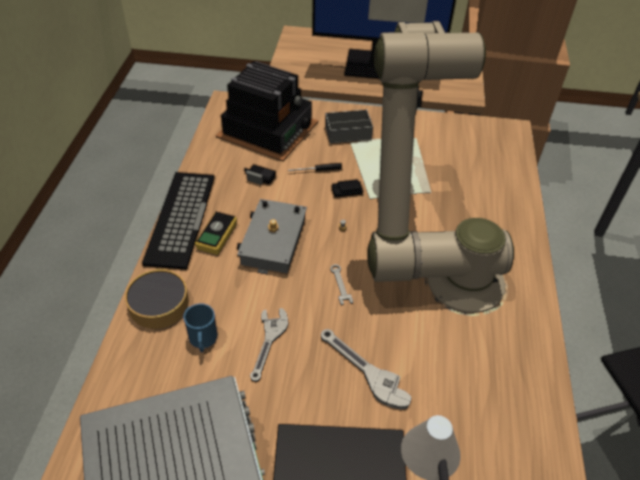

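The smaller adjustable wrench is at about (180–262, 210–237) in the top view, with its mouth to the right. The nut is at (358,198) on the box. The other adjustable wrench, at lower left, is bigger.

```bash
cat > h.py <<'E'
from rig import observe,get_image,camera_info,env
import cv2,numpy as np
from scipy.spatial.transform import Rotation as R
def ray(c,u,v,z):
    W=np.array(c['world_to_cam']);Rm=W[:3,:3];o=-Rm.T@W[:3,3]
    d=Rm.T@np.array([(u-c['cx'])/c['fx'],(v-c['cy'])/c['fy'],1]);return o+d*(z-o[2])/d[2]
def proj(c,p):
    W=np.array(c['world_to_cam']);q=W[:3,:3]@np.array(p)+W[:3,3];return c['fx']*q[0]/q[2]+c['cx'],c['fy']*q[1]/q[2]+c['cy']
def pose():
    s=observe();print('t',round(s['time_s'],2),'p',np.round(s['position'],4),'ft',np.round(s['ft_force'],1),'w',round(s['grip_width'],4));print(np.round(s['tool_rot'],3).tolist());return s
def delta(P,Rt):
    "offset/turn totals in drive units, tool axes"
    s=observe();T=np.array(s['tool_rot']);
    print('off',np.round(T.T@(np.array(P)-s['position'])/.04,2),'turn',np.round(np.degrees(R.from_matrix(T.T@Rt).as_rotvec())/6,2))
E
python3 - <<'E'
from h import *
c=camera_info('top')
for n,u,v,z in[('handle end',183,217,.01),('jawtip hi',258,212,.015),('jawtip lo',262,235,.015),('worm',243,223,.017),('nut',358,197,.085),('boxTL',313,170,.055),('boxTR',404,174,.055),('boxBL',311,222,.055),('boxBR',402,231,.055),('mug',217,155,.09)]:
    print(n,np.round(ray(c,u,v,z),3))
s=pose();w=camera_info('wrist');W=np.linalg.inv(w['world_to_cam']);T=np.array(s['tool_rot'])
print(np.round(T.T@(W[:3,3]-s['position']),3),np.round(T.T@W[:3,:3],3).tolist(),w['fx'])
t=cv2.imread('pics/top0.png');a=cv2.resize(t[190:250,165:275],None,fx=5,fy=5,interpolation=2);b=cv2.resize(t[160:240,300:410],None,fx=5,fy=5,interpolation=2)[:300]
cv2.imwrite('pics/crop.png',np.vstack([a[:300],b])[:600])
E
```

```text
handle end [0.551 0.408 0.01 ]
jawtip hi [0.563 0.201 0.015]
jawtip lo [0.499 0.189 0.015]
worm [0.532 0.241 0.017]
nut [ 0.588 -0.071  0.085]
boxTL [0.672 0.048 0.055]
boxTR [ 0.66  -0.201  0.055]
boxBL [0.527 0.053 0.055]
boxBR [ 0.501 -0.19   0.055]
mug [0.702 0.304 0.09 ]
t 0.1 p [ 0.2251 -0.5015  0.2308] ft [ 0.2 -0.6 -0.3] w 0.0853
[[0.912, 0.409, -0.0], [0.409, -0.912, 0.001], [0.0, -0.001, -1.0]]
[ 0.078 -0.    -0.144] [[0.001, -0.954, -0.299], [1.0, 0.001, -0.0], [0.0, -0.299, 0.954]] 353.1210901675587
```

View pics/crop.png

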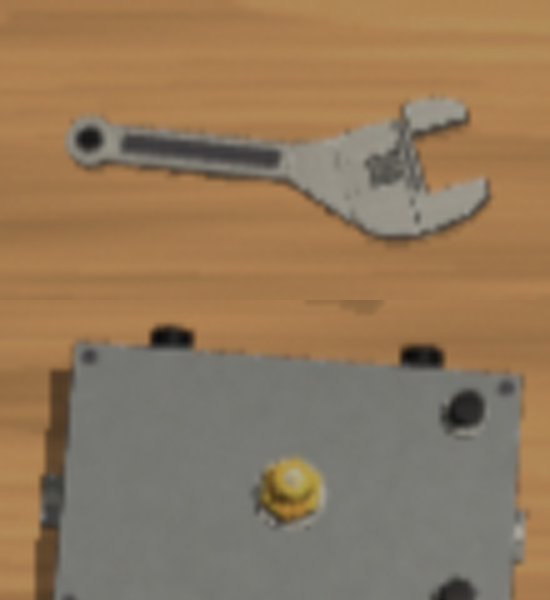

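The wrench's mouth points right and its handle runs left. The brass nut sits mid-box. I'll look at the nut on the way to the wrench.

```bash
cat >> h.py <<'E'
def Rd(yaw): # tool down, tool x at world yaw
    a=np.radians(yaw);return np.array([[np.cos(a),np.sin(a),0],[np.sin(a),-np.cos(a),0],[0,0,-1.]])
def plan(P,yaw,n):
    s=observe();T=np.array(s['tool_rot']);p=np.array(s['position']);P=np.array(P)
    rv=R.from_matrix(T.T@Rd(yaw)).as_rotvec()/n;O=[]
    for i in range(n):
        O.append(np.round(T.T@(P-p)/n/.04,2).tolist());T=T@R.from_rotvec(rv).as_matrix()
    print('turn/row',np.round(np.degrees(rv)/6,2).tolist());print(O)
E
python3 -c "
from h import *
plan([.585,-.125,.21],84,20)"
```

```text
turn/row [-0.0, -0.0, -0.5]
[[0.6, -0.25, 0.03], [0.62, -0.21, 0.03], [0.63, -0.18, 0.03], [0.63, -0.15, 0.03], [0.64, -0.11, 0.03], [0.65, -0.08, 0.03], [0.65, -0.05, 0.03], [0.65, -0.01, 0.03], [0.65, 0.02, 0.03], [0.65, 0.05, 0.03], [0.65, 0.09, 0.03], [0.64, 0.12, 0.03], [0.63, 0.16, 0.03], [0.62, 0.19, 0.03], [0.61, 0.22, 0.03], [0.6, 0.25, 0.03], [0.59, 0.28, 0.03], [0.57, 0.31, 0.03], [0.55, 0.34, 0.03], [0.54, 0.37, 0.03]]
```

drive_tool:
  offset:
    - [0.6,-0.25,0.03]
    - [0.62,-0.21,0.03]
    - [0.63,-0.18,0.03]
    - [0.63,-0.15,0.03]
    - [0.64,-0.11,0.03]
    - [0.65,-0.08,0.03]
    - [0.65,-0.05,0.03]
    - [0.65,-0.01,0.03]
    - [0.65,0.02,0.03]
    - [0.65,0.05,0.03]
  turn:
    - [0,0,-0.5]
    - [0,0,-0.5]
    - [0,0,-0.5]
    - [0,0,-0.5]
    - [0,0,-0.5]
    - [0,0,-0.5]
    - [0,0,-0.5]
    - [0,0,-0.5]
    - [0,0,-0.5]
    - [0,0,-0.5]
  hand: [1,1,1,1,1,1,1,1,1,1]

```text
time_s: 1.35
position: [0.4056, -0.3125, 0.219]
tool_rot: [[0.584, 0.812, -0.0], [0.812, -0.584, 0.001], [0.0, -0.001, -1.0]]
ft_force: [0.4, -0.2, 0.3]
grip_width: 0.0852
gripper_force: 0.0
```

drive_tool:
  offset:
    - [0.65,0.09,0.03]
    - [0.64,0.12,0.03]
    - [0.63,0.16,0.03]
    - [0.62,0.19,0.03]
    - [0.61,0.22,0.03]
    - [0.6,0.25,0.03]
    - [0.59,0.28,0.03]
    - [0.57,0.31,0.03]
    - [0.55,0.34,0.03]
    - [0.54,0.37,0.03]
  turn:
    - [0,0,-0.5]
    - [0,0,-0.5]
    - [0,0,-0.5]
    - [0,0,-0.5]
    - [0,0,-0.5]
    - [0,0,-0.5]
    - [0,0,-0.5]
    - [0,0,-0.5]
    - [0,0,-0.5]
    - [0,0,-0.5]
  hand: [1,1,1,1,1,1,1,1,1,1]

```text
time_s: 2.6
position: [0.585, -0.1239, 0.2069]
tool_rot: [[0.1, 0.995, -0.001], [0.995, -0.1, 0.0], [0.0, -0.001, -1.0]]
ft_force: [-0.1, 0.1, 0.7]
grip_width: 0.0854
gripper_force: 0.0
```

```bash
python3 - <<'E'
from h import *
import json
pose();c=camera_info('wrist');im=get_image('wrist');cv2.imwrite('pics/nut.png',im)
json.dump({k:np.array(v).tolist() for k,v in c.items()},open('nutcam.json','w'))
u,v=proj(c,[.588,-.071,.06]);print(u,v)
u,v=int(u),int(v);cr=im[max(0,v-60):v+60,u-80:u+80];print(max(0,v-60),u-80)
cv2.imwrite('pics/nutc.png',cv2.resize(cr,None,fx=5,fy=5,interpolation=2))
plan([.55,.28,.2],85,10)
E
```

```text
t 2.6 p [ 0.585  -0.1239  0.2069] ft [-0.1  0.1  0.7] w 0.0854
[[0.1, 0.995, -0.001], [0.995, -0.1, 0.0], [0.0, -0.001, -1.0]]
316.57692779048455 160.0168687438046
100 236
turn/row [-0.0, -0.0, -0.01]
[[0.99, -0.19, 0.02], [0.99, -0.19, 0.02], [0.99, -0.19, 0.02], [0.99, -0.18, 0.02], [0.99, -0.18, 0.02], [0.99, -0.18, 0.02], [0.99, -0.18, 0.02], [0.99, -0.18, 0.02], [0.99, -0.18, 0.02], [0.99, -0.18, 0.02]]
```

View pics/nutc.png

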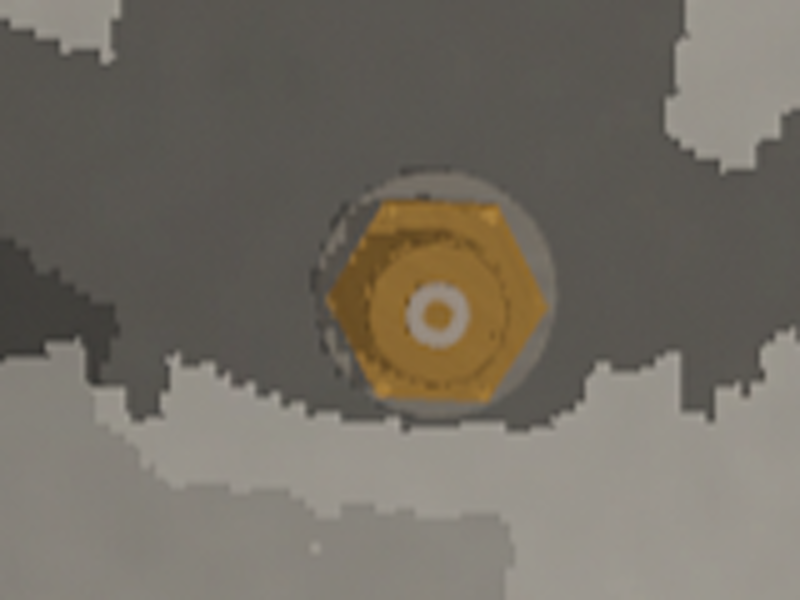

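The hexagon's corners lie at the left (301,160) and right (346,160) of the wrist picture, with flats at the top and bottom. Now on to the wrench.

drive_tool:
  offset:
    - [0.99,-0.18,0.02]
    - [0.99,-0.18,0.02]
    - [0.99,-0.18,0.02]
    - [0.99,-0.18,0.02]
    - [0.99,-0.18,0.02]
    - [0.99,-0.18,0.02]
    - [0.99,-0.18,0.02]
    - [0.99,-0.18,0.02]
    - [0.99,-0.18,0.02]
    - [0.99,-0.18,0.02]
  turn:
    - [0,0,0]
    - [0,0,0]
    - [0,0,0]
    - [0,0,0]
    - [0,0,0]
    - [0,0,0]
    - [0,0,0]
    - [0,0,0]
    - [0,0,0]
    - [0,0,0]
  hand: [0.6,0.6,0.6,0.6,0.6,0.6,0.6,0.6,0.6,0.6]

```text
time_s: 3.9
position: [0.5528, 0.2776, 0.199]
tool_rot: [[0.102, 0.995, -0.001], [0.995, -0.102, -0.0], [-0.0, -0.001, -1.0]]
ft_force: [0.6, -0.3, 0.4]
grip_width: 0.0511
gripper_force: 0.0
```

```bash
python3 - <<'E'
from h import *
import json
c=json.load(open('nutcam.json'))
P=np.array([ray(c,236+a/5,100+b/5,.0692) for a,b in[(548,302),(499,204),(383,202),(326,300),(378,397),(490,401)]])
m=P.mean(0);d=P-m;print('nut',m,np.hypot(d[:,0],d[:,1]),np.degrees(np.arctan2(d[:,1],d[:,0])))
s=pose();c=camera_info('wrist');im=get_image('wrist');cv2.imwrite('pics/wr.png',im)
json.dump({k:np.array(v).tolist() for k,v in c.items()},open('wrcam.json','w'))
E
```

```text
nut [ 0.59351336 -0.0710803   0.0692    ] [0.01730591 0.01754543 0.01725156 0.01740195 0.01750397 0.01755181] [  -5.63343876   51.71726739  113.42430111  173.29596235 -128.09915035
  -67.03203442]
t 3.9 p [0.5528 0.2776 0.199 ] ft [ 0.6 -0.3  0.4] w 0.0511
[[0.102, 0.995, -0.001], [0.995, -0.102, -0.0], [-0.0, -0.001, -1.0]]
```

View pics/wr.png

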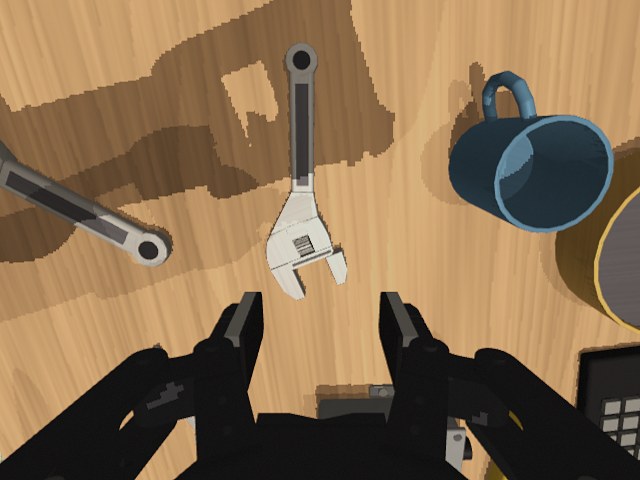

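The wrench shows hole at (301,60), bar axis at column ~302, worm at (303,245), and mouth opening toward (330,295). Next, a zoom on the head.

```bash
python3 - <<'E'
from h import *
im=cv2.imread('pics/wr.png');cv2.imwrite('pics/wrc.png',cv2.resize(im[185:305,250:360],None,fx=5,fy=5,interpolation=2))
g=im.astype(int);sat=g.max(2)-g.min(2)
for v in range(80,186,15):
    r=[u for u in range(270,335) if sat[v,u]<25];print(v,r[0],r[-1])
E
```

```text
80 290 313
95 290 313
110 290 313
125 291 313
140 291 313
155 291 313
170 291 313
185 292 313
```

View pics/wrc.png

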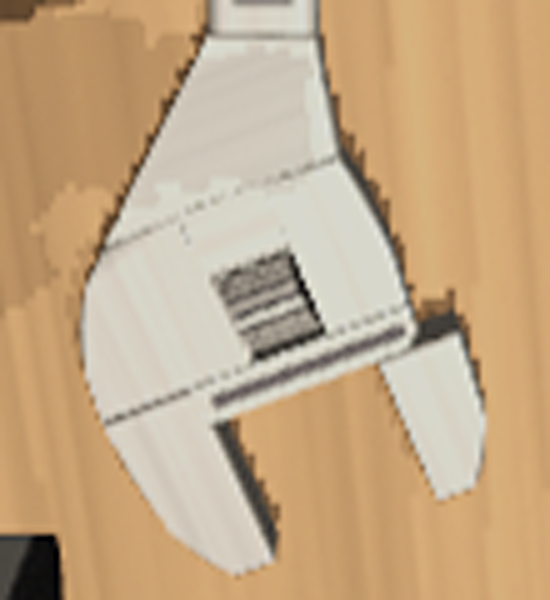

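```bash
python3 - <<'E'
from h import *
import json
c=json.load(open('wrcam.json'))
f=lambda u,v,z:ray(c,u,v,z)[:2]
A=f(302,80,.0125);B=f(302.8,180,.0125);h=A-B;yh=np.degrees(np.arctan2(h[1],h[0]))
C=f(293.6,269,.0155);J=f(304.6,296,.0155);j=J-C;Tm=f(333,254,.0155);t=Tm-C
print('handle yaw',yh,'->x',yh-157.5,'| jaw x',np.degrees(np.arctan2(j[1],j[0])),np.hypot(*j),'| throat y-90',np.degrees(np.arctan2(t[1],t[0]))-90,np.hypot(*t))
print('corner',C,'worm',f(303.6,245.6,.0165),'hole',f(301,60,.0125))
for yaw in(yh-157.5,):
    r=np.radians(yaw);M=np.array([[np.cos(r),-np.sin(r)],[np.sin(r),np.cos(r)]])
    w=f(303.6,245.6,.0165);print('yaw',yaw,'worm->orig',w-M@[-.018,.020],'hole err axis', M.T@(f(301,60,.0125)-C),'worm local',M.T@(w-C),'A,B local',M.T@(A-C),M.T@(B-C))
E
```

```text
handle yaw 83.80002602969836 ->x -73.69997397030164 | jaw x -76.22212692222377 0.03159242916304082 | throat y-90 -73.67686443877069 0.04229972059363624
corner [0.52128596 0.22377289] worm [0.53415078 0.24757253] hole [0.55071992 0.41102091]
yaw -73.69997397030164 worm->orig [0.52000669 0.22468269] hole err axis [-0.17146047  0.08080523] worm local [-0.01923228  0.0190275 ] A,B local [-0.1568295   0.07551454] [-0.07773689  0.04275331]
```

```bash
python3 -c "
from h import *
delta([.5406,.3092,.003],Rd(83.8))"
```

```text
off [ 0.65 -0.34  4.89] turn [-0.01 -0.01  0.09]
```

drive_tool:
  offset:
    - [0.16,-0.08,0.7]
    - [0.16,-0.09,0.7]
    - [0.16,-0.09,0.7]
    - [0.17,-0.08,0.7]
    - [0,0,0.7]
    - [0,0,0.5]
    - [0,0,0.4]
    - [0,0,0.3]
    - [0,0,0.15]
    - [0,0,0.03]
  turn:
    - [0,0,0.06]
    - [0,0,0]
    - [0,0,0]
    - [0,0,0]
    - [0,0,0]
    - [0,0,0]
    - [0,0,0]
    - [0,0,0]
    - [0,0,0]
    - [0,0,0]
  hand: [0.6,0.6,0.6,0.6,0.6,0.6,0.6,0.6,0.6,0.6]
  newtons: 90

```text
time_s: 5.2
position: [0.5425, 0.3039, 0.0041]
tool_rot: [[0.108, 0.994, 0.0], [0.994, -0.108, 0.0], [0.0, 0.0, -1.0]]
ft_force: [0.1, 0.0, -0.1]
grip_width: 0.0509
gripper_force: 0.0
```

drive_tool:
  offset:
    - [0,0,0]
    - [0,0,0]
    - [0,0,0]
    - [0,0,0]
    - [0,0,0]
    - [0,0,0]
    - [0,0,0]
    - [0,0,0]
    - [0,0,0]
    - [0,0,0]
  turn:
    - [0,0,0]
    - [0,0,0]
    - [0,0,0]
    - [0,0,0]
    - [0,0,0]
    - [0,0,0]
    - [0,0,0]
    - [0,0,0]
    - [0,0,0]
    - [0,0,0]
  hand: [0,0,0,0,0,0,0,0,0,0]

```text
time_s: 6.45
position: [0.5426, 0.3042, 0.0053]
tool_rot: [[0.108, 0.994, 0.001], [0.994, -0.108, 0.001], [0.001, 0.001, -1.0]]
ft_force: [-2.7, 1.8, 6.2]
grip_width: 0.019
gripper_force: 88.0
```

drive_tool:
  offset:
    - [0,0,-0.1]
    - [0,0,-0.3]
    - [0,0,-0.5]
    - [0,0,-0.5]
    - [0,0,-0.5]
    - [0,0,-0.5]
    - [0,0,-0.5]
    - [0,0,-0.3]
    - [0,0,-0.1]
    - [0,0,0]
  turn:
    - [0,0,0]
    - [0,0,0]
    - [0,0,0]
    - [0,0,0]
    - [0,0,0]
    - [0,0,0]
    - [0,0,0]
    - [0,0,0]
    - [0,0,0]
    - [0,0,0]
  hand: [0,0,0,0,0,0,0,0,0,0]

```text
time_s: 7.7
position: [0.5422, 0.3038, 0.1358]
tool_rot: [[0.108, 0.994, -0.001], [0.994, -0.108, -0.0], [-0.0, -0.001, -1.0]]
ft_force: [0.7, -0.4, -4.8]
grip_width: 0.0189
gripper_force: 88.5
```

```bash
python3 - <<'E'
from h import *
import json
s=pose();c=camera_info('wrist');im=get_image('wrist');cv2.imwrite('pics/held.png',im)
json.dump({k:np.array(v).tolist() for k,v in c.items()},open('heldcam.json','w'))
E
```

```text
t 7.7 p [0.5422 0.3038 0.1358] ft [ 0.7 -0.4 -4.8] w 0.0189
[[0.108, 0.994, -0.001], [0.994, -0.108, -0.0], [-0.0, -0.001, -1.0]]
```

View pics/held.png

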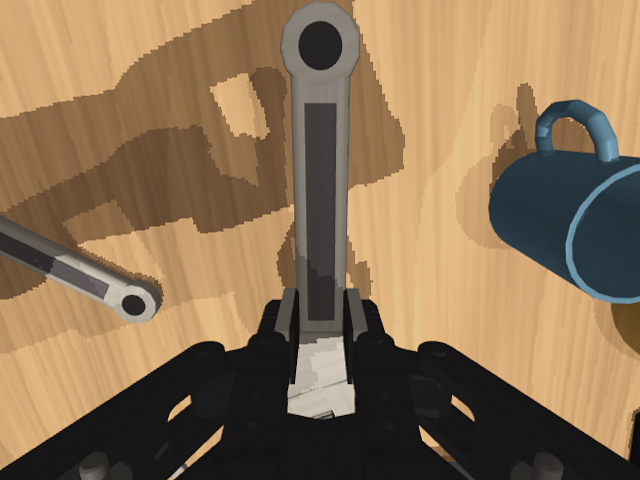

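The wrench is held with its handle along tool x and the hole at (320,45), so it sits straight in the grip. Now to place it against the nut frame.

```bash
python3 - <<'E'
from h import *
import json
s=observe();T=np.array(s['tool_rot']);p=np.array(s['position'])
c=json.load(open('heldcam.json'));z=p[2]+.0125-.0045
for n,u,v in(('hole',320.5,45),('g1',320.5,103),('g2',320,321)):
    print(n,np.round(T.T@(ray(c,u,v,z)-p),4))
c=json.load(open('wrcam.json'));q=np.array([.5425,.3041,.0045])
for n,u,v in(('hole',301.2,60),('g1',302,84),('g2',303,180)):
    print(n,np.round(T.T@(ray(c,u,v,.0125)-q),4))
# targets: wrench pose on nut
L=(70.5-30)/.924 # along-handle distance of TCP from (-30,24)
for yawx in(-67.05,):
    r=np.radians(yawx);M=np.array([[np.cos(r),-np.sin(r)],[np.sin(r),np.cos(r)]])
    N=np.array([.5935,-.0711]);tcpL=np.array([-30-.924*L,24+.383*L])/1000
    org=N-M@[.019,.0345/2];t=org+M@tcpL;print('L',L,'tcpL',tcpL,'tcp target',t,'yaw',yawx+157.5)
    back=t-M@[.045,0];print('prealign',back)
    plan([t[0],t[1],.160],yawx+157.5,14)
E
```

```text
hole [ 0.1048  0.0012 -0.0081]
g1 [ 0.0861  0.0012 -0.008 ]
g2 [-0.0029  0.0011 -0.008 ]
hole [ 0.1072 -0.0032 -0.008 ]
g1 [ 0.0885 -0.0027 -0.008 ]
g2 [ 0.006  -0.0025 -0.008 ]
L 43.83116883116883 tcpL [-0.0705      0.04078734] tcp target [0.58027572 0.02049353] yaw 90.45
prealign [0.56272898 0.06193158]
turn/row [-0.0, 0.0, -0.08]
[[-0.5, 0.12, -0.04], [-0.5, 0.12, -0.04], [-0.5, 0.11, -0.04], [-0.5, 0.11, -0.04], [-0.5, 0.11, -0.04], [-0.5, 0.1, -0.04], [-0.5, 0.1, -0.04], [-0.5, 0.09, -0.04], [-0.5, 0.09, -0.04], [-0.5, 0.09, -0.04], [-0.5, 0.08, -0.04], [-0.5, 0.08, -0.04], [-0.51, 0.07, -0.04], [-0.51, 0.07, -0.04]]
```

```bash
cat >> h.py <<'E'
def tgt(N=(.5924,-.0710),yaw=-67.05,L=45.,d=.0195,m=.01735):
    r=np.radians(yaw);M=np.array([[np.cos(r),-np.sin(r)],[np.sin(r),np.cos(r)]])
    return np.array(N)+M@(np.array([-30-.924*L,24+.383*L])/1000-[d,m]),yaw+157.5
E
python3 -c "
from h import *
t,y=tgt();print(t,y);plan([*t,.14],y,20)"
```

```text
[0.57887978 0.02218403] 90.45
turn/row [-0.0, 0.0, -0.06]
[[-0.35, 0.08, -0.01], [-0.35, 0.08, -0.01], [-0.35, 0.08, -0.01], [-0.35, 0.08, -0.01], [-0.35, 0.08, -0.01], [-0.35, 0.07, -0.01], [-0.35, 0.07, -0.01], [-0.35, 0.07, -0.01], [-0.35, 0.07, -0.01], [-0.35, 0.07, -0.01], [-0.35, 0.06, -0.01], [-0.35, 0.06, -0.01], [-0.35, 0.06, -0.01], [-0.35, 0.06, -0.01], [-0.35, 0.06, -0.01], [-0.35, 0.05, -0.01], [-0.35, 0.05, -0.01], [-0.35, 0.05, -0.01], [-0.35, 0.05, -0.01], [-0.35, 0.05, -0.01]]
```

drive_tool:
  offset:
    - [-0.2,0.04,0]
    - [-0.4,0.08,0]
    - [-0.5,0.1,0]
    - [-0.5,0.1,0]
    - [-0.5,0.1,0]
    - [-0.5,0.1,0]
    - [-0.5,0.1,0]
    - [-0.5,0.1,0]
    - [-0.5,0.1,0]
    - [-0.5,0.1,0]
  turn:
    - [0,0,0]
    - [0,0,-0.12]
    - [0,0,-0.12]
    - [0,0,-0.12]
    - [0,0,-0.12]
    - [0,0,-0.12]
    - [0,0,-0.12]
    - [0,0,-0.12]
    - [0,0,-0.12]
    - [0,0,-0.12]
  hand: [0,0,0,0,0,0,0,0,0,0]

```text
time_s: 9.0
position: [0.5681, 0.117, 0.1357]
tool_rot: [[-0.005, 1.0, -0.001], [1.0, 0.005, -0.0], [-0.0, -0.001, -1.0]]
ft_force: [0.6, 0.3, -5.0]
grip_width: 0.0188
gripper_force: 88.4
```

drive_tool:
  offset:
    - [-0.5,0.1,0]
    - [-0.5,0.1,0]
    - [-0.5,0.05,0]
    - [-0.4,0.05,0]
    - [-0.3,0.03,0]
    - [-0.15,0,0]
    - [0,0,0]
    - [0,0,0]
    - [0,0,0]
    - [0,0,0]
  turn:
    - [0,0,0]
    - [0,0,0]
    - [0,0,0]
    - [0,0,0]
    - [0,0,0]
    - [0,0,0]
    - [0,0,0]
    - [0,0,0]
    - [0,0,0]
    - [0,0,0]
  hand: [0,0,0,0,0,0,0,0,0,0]

```text
time_s: 10.25
position: [0.5819, 0.0245, 0.1362]
tool_rot: [[-0.005, 1.0, 0.0], [1.0, 0.005, 0.0], [0.0, 0.0, -1.0]]
ft_force: [0.6, 0.5, -4.0]
grip_width: 0.019
gripper_force: 88.4
```

```bash
python3 -c "
from h import *
pose();t,y=tgt();delta([*t,.095],Rd(y))
a=get_image('top');b=get_image('side');C=camera_info('top');D=camera_info('side')
o=[]
for i,c in((a,C),(b,D)):
    u,v=map(int,proj(c,[.59,-.05,.09]));print(u,v);o.append(cv2.resize(i[v-37:v+38,u-50:u+50],None,fx=4,fy=4,interpolation=2))
cv2.imwrite('pics/pre.png',np.hstack(o))"
```

```text
t 10.25 p [0.5819 0.0245 0.1362] ft [ 0.6  0.5 -4. ] w 0.019
[[-0.005, 1.0, 0.0], [1.0, 0.005, 0.0], [0.0, 0.0, -1.0]]
off [-0.06 -0.08  1.03] turn [ 0.   -0.   -0.02]
350 195
271 227
```

View pics/pre.png

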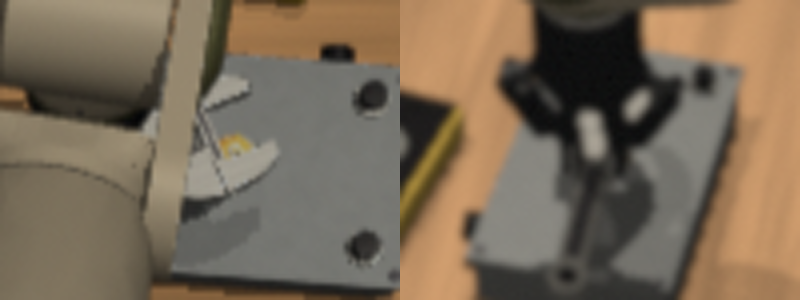

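The top view (left half) shows the barrel between the jaws. The wrench is still high, so I'll apply the correction, lower it to just above the barrel and look again.

drive_tool:
  offset:
    - [-0.06,-0.08,0.1]
    - [0,0,0.2]
    - [0,0,0.2]
    - [0,0,0.2]
    - [0,0,0.2]
    - [0,0,0.08]
    - [0,0,0]
    - [0,0,0]
    - [0,0,0]
    - [0,0,0]
  turn:
    - [0,0,0]
    - [0,0,0]
    - [0,0,0]
    - [0,0,0]
    - [0,0,0]
    - [0,0,0]
    - [0,0,0]
    - [0,0,0]
    - [0,0,0]
    - [0,0,0]
  hand: [0,0,0,0,0,0,0,0,0,0]

```text
time_s: 11.6
position: [0.5788, 0.0218, 0.0971]
tool_rot: [[-0.005, 1.0, 0.0], [1.0, 0.005, -0.0], [-0.0, 0.0, -1.0]]
ft_force: [-0.7, -0.3, -4.7]
grip_width: 0.0184
gripper_force: 88.5
```

```bash
python3 -c "
from h import *
pose();t,y=tgt();delta([*t,.0595],Rd(y))
a=get_image('top')
cv2.imwrite('pics/pre2.png',cv2.resize(a[170:230,330:400],None,fx=8,fy=8,interpolation=2))"
```

```text
t 11.6 p [0.5788 0.0218 0.0971] ft [-0.7 -0.3 -4.7] w 0.0184
[[-0.005, 1.0, 0.0], [1.0, 0.005, -0.0], [-0.0, 0.0, -1.0]]
off [0.01 0.   0.94] turn [ 0.    0.   -0.03]
```

View pics/pre2.png

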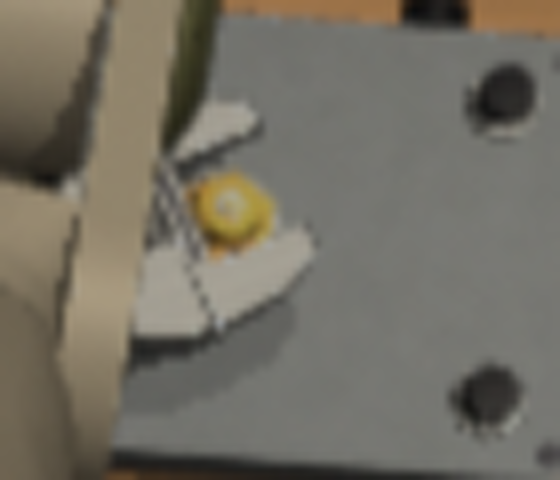

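```bash
python3 - <<'E'
from h import *
c=camera_info('top');f=lambda u,v,z:ray(c,330+u/8,170+v/8,z)[:2]
r=np.radians(-67.4);M=np.array([[np.cos(r),-np.sin(r)],[np.sin(r),np.cos(r)]])
b=f(230,205,.089);print('barrel',b)
for n,u,v in(('fix1',225,264),('fix2',298,230),('mov1',188,162),('mov2',258,132),('fixtip',316,250),('movtip',262,118),('throat top',172,165),('throat line bottom',212,325)):
    print(n,np.round(M.T@(f(u,v,.108)-b)*1000,1))
t,y=tgt();print('pred origin',np.round(M.T@(np.array([.5788,.0218])-M@(np.array([-30-.924*45,24+.383*45])/1000)-b)*1000,1))
E
```

```text
barrel [ 0.59024896 -0.07312762]
fix1 [-12.7 -21.5]
fix2 [ 13.7 -20.3]
mov1 [-10.2  14.5]
mov2 [14.9 14.9]
fixtip [ 16.4 -28.6]
movtip [18.  18.8]
throat top [-15.4  15.5]
throat line bottom [-24.6 -38.5]
pred origin [-20.5 -15.3]
```

The barrel looks closer to the movable jaw by a couple of mm, judging by the top camera. I'll shift 1.6 mm along the wrench's y and lower it gently.

drive_tool:
  offset:
    - [0.02,0.04,0]
    - [0,0,0.15]
    - [0,0,0.15]
    - [0,0,0.15]
    - [0,0,0.1]
    - [0,0,0.08]
    - [0,0,0.06]
    - [0,0,0.06]
    - [0,0,0]
    - [0,0,0]
  turn:
    - [0,0,0]
    - [0,0,0]
    - [0,0,0]
    - [0,0,0]
    - [0,0,0]
    - [0,0,0]
    - [0,0,0]
    - [0,0,0]
    - [0,0,0]
    - [0,0,0]
  hand: [0,0,0,0,0,0,0,0,0,0]

```text
time_s: 12.9
position: [0.5798, 0.0231, 0.0662]
tool_rot: [[-0.005, 1.0, -0.002], [1.0, 0.005, 0.001], [0.001, -0.002, -1.0]]
ft_force: [-1.2, 4.2, -5.3]
grip_width: 0.0185
gripper_force: 88.4
```

No vertical contact, only a slight push toward +y (the throat touching), so I'll back off 2 mm and lower fully.

drive_tool:
  offset:
    - [0.03,-0.01,0]
    - [0.02,-0.01,0]
    - [0,0,0]
    - [0,0,0.05]
    - [0,0,0.05]
    - [0,0,0.05]
    - [0,0,0.02]
    - [0,0,0]
    - [0,0,0]
    - [0,0,0]
  turn:
    - [0,0,0]
    - [0,0,0]
    - [0,0,0]
    - [0,0,0]
    - [0,0,0]
    - [0,0,0]
    - [0,0,0]
    - [0,0,0]
    - [0,0,0]
    - [0,0,0]
  hand: [0,0,0,0,0,0,0,0,0,0]

```text
time_s: 14.15
position: [0.5796, 0.0246, 0.0604]
tool_rot: [[-0.005, 1.0, 0.0], [1.0, 0.005, -0.0], [-0.0, 0.0, -1.0]]
ft_force: [-2.3, 0.7, 3.0]
grip_width: 0.0187
gripper_force: 89.3
```

drive_tool:
  offset:
    - [0,0,0]
    - [0,0,0]
    - [0,0,0]
    - [0,0,-0.1]
    - [0,0,-0.3]
    - [0,0,-0.6]
    - [0,0,-0.8]
    - [-0.2,0,-0.8]
    - [-0.4,0,-0.6]
    - [-0.2,0,-0.2]
  turn:
    - [0,0,0]
    - [0,0,0]
    - [0,0,0]
    - [0,0,0]
    - [0,0,0]
    - [0,0,0]
    - [0,0,0]
    - [0,0,0]
    - [0,0,0]
    - [0,0,0]
  hand: [0.5,0.5,0.5,0.5,0.5,0.5,0.5,0.5,0.5,0.5]

```text
time_s: 15.4
position: [0.5801, -0.008, 0.1982]
tool_rot: [[-0.005, 1.0, 0.003], [1.0, 0.005, -0.001], [-0.001, 0.003, -1.0]]
ft_force: [0.5, -0.1, 0.1]
grip_width: 0.043
gripper_force: 0.0
```

```bash
python3 - <<'E'
from h import *
import json
s=pose();c=camera_info('wrist');im=get_image('wrist')
json.dump({k:np.array(v).tolist() for k,v in c.items()},open('setcam.json','w'))
cv2.imwrite('pics/setfull.png',im)
u,v=map(int,proj(c,[.588,-.05,.07]));print(u,v)
v0=max(0,v-75);u0=u-100;print(u0,v0);cv2.imwrite('pics/set.png',cv2.resize(im[v0:v0+150,u0:u0+200],None,fx=4,fy=4,interpolation=2))
E
```

```text
t 15.4 p [ 0.5801 -0.008   0.1982] ft [ 0.5 -0.1  0.1] w 0.043
[[-0.005, 1.0, 0.003], [1.0, 0.005, -0.001], [-0.001, 0.003, -1.0]]
327 277
227 202
```

View pics/set.png

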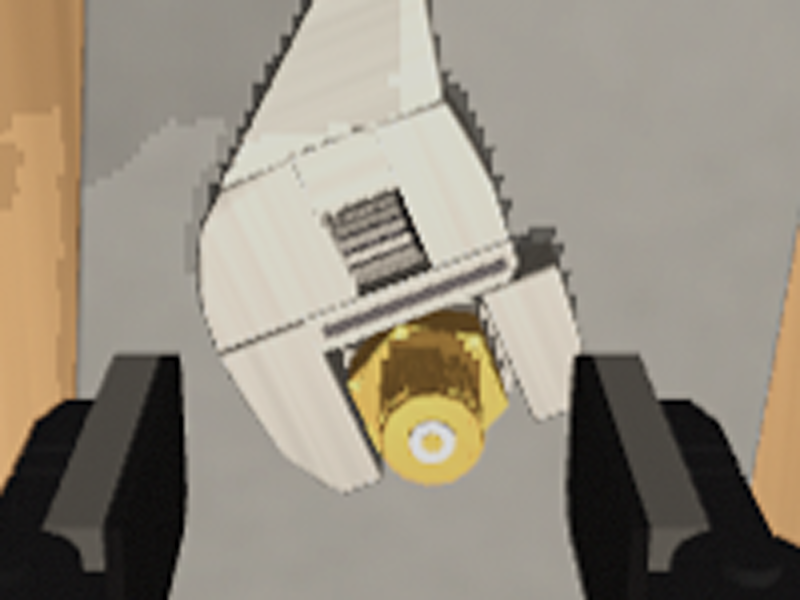

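The jaws are around the nut, which sits near the throat between them. The worm is at about (322,262). That was my last picture, so the rest goes by numbers.

```bash
python3 - <<'E'
from h import *
import json
c=json.load(open('setcam.json'));s=observe();T=np.array(s['tool_rot'])
f=lambda u,v,z:(ray(c,227+u/4,202+v/4,z)-.0011*T[:,1])[:2]
w=f(380,242,.072);print('worm',w)
C=f(327,347,.0705);J=f(380,470,.0705);Y=f(515,270,.0705)
a=J-C;b=Y-C;print('x yaw by jaw',np.degrees(np.arctan2(a[1],a[0])),'by throat',np.degrees(np.arctan2(b[1],b[0]))-90)
r=np.radians(-67.2);M=np.array([[np.cos(r),-np.sin(r)],[np.sin(r),np.cos(r)]])
o=np.array([.5796,.0246])-M@(np.array([-30-.924*45,24+.383*45])/1000)
print('kin orig',o,'worm',o+M@[-.018,.020],'img corner',C, 'nut local', M.T@(f(433,440,.089)-C), 'nut(kin)',M.T@(np.array([.5924,-.071])-o))
st=w-M@[.009,0]
plan([*st,.085],-67.2+180,12)
print('start',st,'dir',M[:,0])
E
```

```text
worm [ 0.58203316 -0.03579274]
x yaw by jaw -68.74014066423102 by throat -65.65334382371931
kin orig [ 0.56932534 -0.05736617] worm [ 0.58078732 -0.03302232] img corner [ 0.57102652 -0.06014185] nut local [0.01914683 0.0155904 ] nut(kin) [0.02151032 0.01598836]
turn/row [0.0, 0.0, -0.31]
[[-0.04, -0.0, 0.24], [-0.04, -0.01, 0.24], [-0.04, -0.01, 0.24], [-0.04, -0.01, 0.24], [-0.04, -0.01, 0.24], [-0.04, -0.01, 0.24], [-0.04, -0.01, 0.24], [-0.04, -0.01, 0.24], [-0.04, -0.01, 0.24], [-0.04, -0.01, 0.24], [-0.04, -0.02, 0.24], [-0.04, -0.02, 0.24]]
start [ 0.57854552 -0.02749597] dir [ 0.38751559 -0.92186315]
```

drive_tool:
  offset:
    - [-0.05,-0.01,0.2]
    - [-0.05,-0.01,0.35]
    - [-0.05,-0.01,0.35]
    - [-0.05,-0.01,0.35]
    - [-0.05,-0.01,0.35]
    - [-0.05,-0.01,0.35]
    - [-0.05,-0.01,0.35]
    - [-0.05,-0.01,0.25]
    - [-0.05,-0.01,0.2]
    - [-0.05,-0.02,0.1]
  turn:
    - [0,0,-0.37]
    - [0,0,-0.37]
    - [0,0,-0.37]
    - [0,0,-0.37]
    - [0,0,-0.37]
    - [0,0,-0.37]
    - [0,0,-0.37]
    - [0,0,-0.37]
    - [0,0,-0.37]
    - [0,0,-0.37]
  hand: [0,0,0,0,0,0,0,0,0,0]
  newtons: 40

```text
time_s: 16.7
position: [0.5783, -0.0274, 0.0808]
tool_rot: [[-0.384, 0.923, -0.002], [0.923, 0.384, 0.001], [0.002, -0.002, -1.0]]
ft_force: [-0.1, -0.1, 0.3]
grip_width: -0.0002
gripper_force: 0.0
```

```bash
python3 -c "
from h import *
pose();delta([.5785,-.0275,.0725],Rd(112.8))"
```

```text
t 16.7 p [ 0.5783 -0.0274  0.0808] ft [-0.1 -0.1  0.3] w -0.0002
[[-0.384, 0.923, -0.002], [0.923, 0.384, 0.001], [0.002, -0.002, -1.0]]
off [-0.01  0.    0.21] turn [-0.02 -0.02 -0.04]
```

Lower gently to contact.

drive_tool:
  offset:
    - [0,0,0.1]
    - [0,0,0.06]
    - [0,0,0.04]
    - [0,0,0.02]
    - [0,0,0.01]
    - [0,0,0.01]
    - [0,0,0]
    - [0,0,0]
    - [0,0,0]
    - [0,0,0]
  turn:
    - [0,0,0]
    - [0,0,0]
    - [0,0,0]
    - [0,0,0]
    - [0,0,0]
    - [0,0,0]
    - [0,0,0]
    - [0,0,0]
    - [0,0,0]
    - [0,0,0]
  hand: [0,0,0,0,0,0,0,0,0,0]

```text
time_s: 17.95
position: [0.579, -0.0278, 0.0725]
tool_rot: [[-0.382, 0.924, 0.0], [0.924, 0.382, -0.0], [-0.0, 0.0, -1.0]]
ft_force: [0.4, 0.2, -0.1]
grip_width: 0.0002
gripper_force: 0.0
```

drive_tool:
  offset:
    - [0,0,0.02]
    - [0,0,0.02]
    - [0,0,0.0]
    - [0,0,0.0]
    - [0,0,0.0]
    - [0,0,0.0]
    - [0,0,0]
    - [0,0,0]
    - [0,0,0]
    - [0,0,0]
  turn:
    - [0,0,0]
    - [0,0,0]
    - [0,0,0]
    - [0,0,0]
    - [0,0,0]
    - [0,0,0]
    - [0,0,0]
    - [0,0,0]
    - [0,0,0]
    - [0,0,0]
  hand: [0,0,0,0,0,0,0,0,0,0]

```text
time_s: 19.2
position: [0.5791, -0.0278, 0.072]
tool_rot: [[-0.383, 0.924, 0.001], [0.924, 0.383, -0.0], [-0.001, 0.001, -1.0]]
ft_force: [-3.0, 0.8, 9.0]
grip_width: 0.0003
gripper_force: 4.8
```

drive_tool:
  offset:
    - [0,0,0.01]
    - [-0.04,0,0]
    - [-0.05,0,0]
    - [-0.05,0,0]
    - [-0.05,0,0]
    - [-0.05,0,0]
    - [-0.05,0,0]
    - [-0.05,0,0]
    - [-0.05,0,0]
    - [-0.03,0,0]
  turn:
    - [0,0,0]
    - [0,0,0]
    - [0,0,0]
    - [0,0,0]
    - [0,0,0]
    - [0,0,0]
    - [0,0,0]
    - [0,0,0]
    - [0,0,0]
    - [0,0,0]
  hand: [0,0,0,0,0,0,0,0,0,0]

```text
time_s: 20.45
position: [0.5853, -0.0424, 0.0721]
tool_rot: [[-0.383, 0.924, 0.001], [0.924, 0.383, 0.001], [0.001, 0.001, -1.0]]
ft_force: [-4.9, 4.6, 14.9]
grip_width: 0.0
gripper_force: 7.4
```

```bash
python3 -c "
from h import *
s=pose();T=np.array(s['tool_rot']);print('tool force',T.T@s['ft_force'])
delta([.5785,-.0275,.0725],Rd(112.8))"
```

```text
t 20.45 p [ 0.5853 -0.0424  0.0721] ft [-4.9  4.6 14.9] w 0.0
[[-0.383, 0.924, 0.001], [0.924, 0.383, 0.001], [0.001, 0.001, -1.0]]
tool force [  6.09795457  -2.78125047 -14.86241364]
off [ 0.41 -0.01 -0.01] turn [ 0.01 -0.01 -0.05]
```

drive_tool:
  offset:
    - [0,0,-0.2]
    - [0.2,0,0]
    - [0.22,0,0]
    - [0,0,0.12]
    - [0,0,0.08]
    - [-0.07,0,0]
    - [-0.09,0,0]
    - [-0.09,0,0]
    - [-0.09,0,0]
    - [-0.08,0,0]
  turn:
    - [0,0,0]
    - [0,0,0]
    - [0,0,0]
    - [0,0,0]
    - [0,0,0]
    - [0,0,0]
    - [0,0,0]
    - [0,0,0]
    - [0,0,0]
    - [0,0,0]
  hand: [0,0,0,0,0,0,0,0,0,0]

```text
time_s: 21.7
position: [0.5854, -0.0427, 0.0721]
tool_rot: [[-0.383, 0.924, 0.001], [0.924, 0.383, 0.001], [0.001, 0.001, -1.0]]
ft_force: [-6.3, 4.1, 16.4]
grip_width: 0.0002
gripper_force: 8.3
```

drive_tool:
  offset:
    - [0,0,-0.2]
    - [0.2,0,0]
    - [0.22,0,0]
    - [0,0,0.12]
    - [0,0,0.08]
    - [-0.07,0,0]
    - [-0.09,0,0]
    - [-0.09,0,0]
    - [-0.09,0,0]
    - [-0.08,0,0]
  turn:
    - [0,0,0]
    - [0,0,0]
    - [0,0,0]
    - [0,0,0]
    - [0,0,0]
    - [0,0,0]
    - [0,0,0]
    - [0,0,0]
    - [0,0,0]
    - [0,0,0]
  hand: [0,0,0,0,0,0,0,0,0,0]

```text
time_s: 22.95
position: [0.5854, -0.0427, 0.0721]
tool_rot: [[-0.383, 0.924, 0.001], [0.924, 0.383, 0.001], [0.001, 0.001, -1.0]]
ft_force: [-5.5, 3.8, 17.1]
grip_width: 0.0
gripper_force: 8.4
```

drive_tool:
  offset:
    - [0,0,-0.2]
    - [0.2,0,0]
    - [0.22,0,0]
    - [0,0,0.12]
    - [0,0,0.08]
    - [-0.07,0,0]
    - [-0.09,0,0]
    - [-0.09,0,0]
    - [-0.09,0,0]
    - [-0.08,0,0]
  turn:
    - [0,0,0]
    - [0,0,0]
    - [0,0,0]
    - [0,0,0]
    - [0,0,0]
    - [0,0,0]
    - [0,0,0]
    - [0,0,0]
    - [0,0,0]
    - [0,0,0]
  hand: [0,0,0,0,0,0,0,0,0,0]

```text
time_s: 24.2
position: [0.5857, -0.0425, 0.0721]
tool_rot: [[-0.383, 0.924, 0.002], [0.924, 0.383, 0.001], [0.001, 0.002, -1.0]]
ft_force: [-4.5, 5.3, 16.0]
grip_width: -0.0001
gripper_force: 8.1
```

```bash
python3 -c "
from h import *
s=pose();T=np.array(s['tool_rot']);print('tool force',T.T@s['ft_force'])
delta([.5785,-.0275,.0725],Rd(112.8))
im=get_image('wrist');cv2.imwrite('pics/w1.png',im);c=camera_info('top');np.save('t1.npy',get_image('top'))"
```

```text
t 24.2 p [ 0.5857 -0.0425  0.0721] ft [-4.5  5.3 16. ] w -0.0001
[[-0.383, 0.924, 0.002], [0.924, 0.383, 0.001], [0.001, 0.002, -1.0]]
tool force [  6.67857896  -2.09513843 -16.036448  ]
off [ 0.41 -0.02 -0.01] turn [ 0.02 -0.01 -0.05]
```

drive_tool:
  offset:
    - [0,0,-0.2]
    - [0.2,0,0]
    - [0.22,0,0]
    - [0,0,0.12]
    - [0,0,0.08]
    - [-0.07,0,0]
    - [-0.09,0,0]
    - [-0.09,0,0]
    - [-0.09,0,0]
    - [-0.08,0,0]
  turn:
    - [0,0,0]
    - [0,0,0]
    - [0,0,0]
    - [0,0,0]
    - [0,0,0]
    - [0,0,0]
    - [0,0,0]
    - [0,0,0]
    - [0,0,0]
    - [0,0,0]
  hand: [0,0,0,0,0,0,0,0,0,0]

```text
time_s: 25.55
position: [0.5857, -0.0421, 0.0721]
tool_rot: [[-0.383, 0.924, 0.002], [0.924, 0.383, 0.002], [0.001, 0.002, -1.0]]
ft_force: [-5.3, 8.6, 17.8]
grip_width: 0.0
gripper_force: 8.6
```

drive_tool:
  offset:
    - [0,0,-0.2]
    - [0.2,0,0]
    - [0.22,0,0]
    - [0,0,0.12]
    - [0,0,0.08]
    - [-0.07,0,0]
    - [-0.09,0,0]
    - [-0.09,0,0]
    - [-0.09,0,0]
    - [-0.08,0,0]
  turn:
    - [0,0,0]
    - [0,0,0]
    - [0,0,0]
    - [0,0,0]
    - [0,0,0]
    - [0,0,0]
    - [0,0,0]
    - [0,0,0]
    - [0,0,0]
    - [0,0,0]
  hand: [0,0,0,0,0,0,0,0,0,0]

```text
time_s: 26.8
position: [0.5852, -0.0411, 0.0721]
tool_rot: [[-0.383, 0.924, 0.0], [0.924, 0.383, 0.004], [0.004, 0.002, -1.0]]
ft_force: [-5.0, 14.0, 19.7]
grip_width: 0.0003
gripper_force: 9.7
```

drive_tool:
  offset:
    - [0,0,-0.2]
    - [0.2,0,0]
    - [0.22,0,0]
    - [0,0,0.12]
    - [0,0,0.07]
    - [-0.05,0,0]
    - [-0.05,0,0]
    - [-0.05,0,0]
    - [-0.05,0,0]
    - [-0.05,0,0]
  turn:
    - [0,0,0]
    - [0,0,0]
    - [0,0,0]
    - [0,0,0]
    - [0,0,0]
    - [0,0,0]
    - [0,0,0]
    - [0,0,0]
    - [0,0,0]
    - [0,0,0]
  hand: [0,0,0,0,0,0,0,0,0,0]

```text
time_s: 28.05
position: [0.582, -0.0344, 0.0722]
tool_rot: [[-0.383, 0.924, -0.001], [0.924, 0.383, 0.005], [0.005, 0.001, -1.0]]
ft_force: [-7.5, 15.6, 17.9]
grip_width: -0.0
gripper_force: 9.2
```

The worm is stalled and the finger slips, so the jaws are snug. Next I move to the handle's −x side near its end.

```bash
python3 -c "
from h import *
delta([.582,-.0344,.125],Rd(112.8));plan([.540,.110,.125],91,8)"
```

```text
off [ 0.01  0.   -1.32] turn [ 0.01 -0.04 -0.05]
turn/row [-0.0, -0.01, 0.45]
[[0.47, 0.05, -0.16], [0.47, 0.03, -0.16], [0.47, 0.01, -0.16], [0.47, -0.01, -0.16], [0.47, -0.04, -0.16], [0.47, -0.06, -0.16], [0.46, -0.08, -0.16], [0.46, -0.1, -0.16]]
```

drive_tool:
  offset:
    - [0,0,-0.6]
    - [0,0,-0.7]
    - [0.47,0.05,0]
    - [0.47,0.03,0]
    - [0.47,0.01,0]
    - [0.47,-0.01,0]
    - [0.47,-0.04,0]
    - [0.47,-0.06,0]
    - [0.47,-0.08,0]
    - [0.47,-0.1,0]
  turn:
    - [0,0,0]
    - [0,0,0]
    - [0,0,0.45]
    - [0,0,0.45]
    - [0,0,0.45]
    - [0,0,0.45]
    - [0,0,0.45]
    - [0,0,0.45]
    - [0,0,0.45]
    - [0,0,0.45]
  hand: [0,0,0,0,0,0,0,0,0,0]

```text
time_s: 29.3
position: [0.5408, 0.1089, 0.1225]
tool_rot: [[-0.014, 1.0, -0.001], [1.0, 0.014, -0.0], [-0.0, -0.001, -1.0]]
ft_force: [0.7, 0.2, -0.6]
grip_width: 0.0001
gripper_force: 0.0
```

```bash
python3 - <<'E'
from h import *
import json
s=pose();delta([.540,.110,.060],Rd(90.3))
# measure handle axis from wrist view: low-saturation bar edges
c=camera_info('wrist');im=get_image('wrist').astype(int);cv2.imwrite('pics/h.png',im.astype(np.uint8))
for y in(.15,.13,.11):
    u,v=proj(c,[.58,y,.0675]);v=int(round(v));print(y,round(u),v)
    if 0<=v<480:
        sat=im[v].max(1)-im[v].min(1);m=(sat<22).astype(int);d=np.diff(np.r_[0,m,0]);a=np.where(d==1)[0];b=np.where(d==-1)[0]
        print([(int(i),int(j),np.round(ray(c,i,v,.0675)[:2],4).tolist(),np.round(ray(c,j,v,.0675)[:2],4).tolist()) for i,j in zip(a,b) if j-i>15])
E
```

```text
t 29.3 p [0.5408 0.1089 0.1225] ft [ 0.7  0.2 -0.6] w 0.0001
[[-0.014, 1.0, -0.001], [1.0, 0.014, -0.0], [-0.0, -0.001, -1.0]]
off [ 0.03 -0.02  1.56] turn [-0.    0.    0.08]
0.15 388 196
[]
0.13 386 230
[(361, 409, [0.5654, 0.1296], [0.5935, 0.13])]
0.11 384 262
[(81, 108, [0.3975, 0.107], [0.4138, 0.1073]), (366, 395, [0.5694, 0.1096], [0.5869, 0.1099])]
```

drive_tool:
  offset:
    - [0,0,0.3]
    - [0,0,0.35]
    - [0,0,0.35]
    - [0,0,0.3]
    - [0,0,0.2]
    - [0,0,0.06]
    - [0,0,0]
    - [0,0.05,0]
    - [0,0.05,0]
    - [0,0,0]
  turn:
    - [0,0,0]
    - [0,0,0]
    - [0,0,0]
    - [0,0,0]
    - [0,0,0]
    - [0,0,0]
    - [0,0,0]
    - [0,0,0]
    - [0,0,0]
    - [0,0,0]
  hand: [0,0,0,0,0,0,0,0,0,0]

```text
time_s: 30.6
position: [0.5452, 0.1086, 0.0607]
tool_rot: [[-0.016, 1.0, 0.0], [1.0, 0.016, -0.0], [-0.0, 0.0, -1.0]]
ft_force: [-0.1, 0.2, -0.5]
grip_width: -0.0
gripper_force: 0.0
```

drive_tool:
  offset:
    - [0,0.05,0]
    - [0,0.05,0]
    - [0,0.05,0]
    - [0,0.05,0]
    - [0,0.05,0]
    - [0,0.05,0]
    - [0,0.05,0]
    - [0,0.05,0]
    - [0,0.03,0]
    - [0,0,0]
  turn:
    - [0,0,0]
    - [0,0,0]
    - [0,0,0]
    - [0,0,0]
    - [0,0,0]
    - [0,0,0]
    - [0,0,0]
    - [0,0,0]
    - [0,0,0]
    - [0,0,0]
  hand: [0,0,0,0,0,0,0,0,0,0]

```text
time_s: 31.85
position: [0.5609, 0.1092, 0.0603]
tool_rot: [[-0.016, 1.0, -0.003], [1.0, 0.016, 0.0], [0.001, -0.003, -1.0]]
ft_force: [-5.5, 1.0, 2.6]
grip_width: 0.0001
gripper_force: 3.0
```

drive_tool:
  offset:
    - [0.02,0.2,0]
    - [0.02,0.2,0]
    - [0.02,0.2,0]
    - [0.02,0.2,0]
    - [0.02,0.2,0]
    - [0.02,0.2,0]
    - [0.02,0.2,0]
    - [0,0,0]
    - [0,0,0]
    - [0,0,0]
  turn:
    - [0,0,0.42]
    - [0,0,0.42]
    - [0,0,0.42]
    - [0,0,0.42]
    - [0,0,0.42]
    - [0,0,0.42]
    - [0,0,0.42]
    - [0,0,0]
    - [0,0,0]
    - [0,0,0]
  hand: [0,0,0,0,0,0,0,0,0,0]

```text
time_s: 33.1
position: [0.6178, 0.1084, 0.0604]
tool_rot: [[0.288, 0.958, -0.001], [0.958, -0.288, 0.001], [0.0, -0.001, -1.0]]
ft_force: [-3.0, 3.9, 0.7]
grip_width: -0.0
gripper_force: 2.2
```

```bash
cat >> h.py <<'E'
def push():
    s=pose();T=np.array(s['tool_rot']);p=np.array(s['position']);N=np.array([.592,-.0715])
    d=p[:2]-N;f=np.array(s['ft_force']);print('radius',np.hypot(*d),'ang',np.degrees(np.arctan2(d[1],d[0])),'moment Nm',d[0]*f[1]-d[1]*f[0],'tool yaw',np.degrees(np.arctan2(T[1,0],T[0,0])),'F tool',np.round(T.T@f,1))
E
python3 -c "
from h import *
push()"
```

```text
t 33.1 p [0.6178 0.1084 0.0604] ft [-3.   3.9  0.7] w -0.0
[[0.288, 0.958, -0.001], [0.958, -0.288, 0.001], [0.0, -0.001, -1.0]]
radius 0.1817795609374285 ang 81.82510689914048 moment Nm 0.6351049307866385 tool yaw 73.2635825896717 F tool [ 2.9 -4.  -0.7]
```

drive_tool:
  offset:
    - [0.01,0.1,0]
    - [0.01,0.1,0]
    - [0.01,0.1,0]
    - [0.01,0.1,0]
    - [0,0,0]
    - [0,0,0]
    - [0,0,0]
    - [0,0,0]
    - [0,0,0]
    - [0,0,0]
  turn:
    - [0,0,0.21]
    - [0,0,0.21]
    - [0,0,0.21]
    - [0,0,0.21]
    - [0,0,0]
    - [0,0,0]
    - [0,0,0]
    - [0,0,0]
    - [0,0,0]
    - [0,0,0]
  hand: [0,0,0,0,0,0,0,0,0,0]

```text
time_s: 34.35
position: [0.6335, 0.1051, 0.0604]
tool_rot: [[0.371, 0.929, -0.001], [0.929, -0.371, 0.001], [0.001, -0.001, -1.0]]
ft_force: [-3.5, 5.9, 1.0]
grip_width: -0.0002
gripper_force: 2.5
```

```bash
python3 -c "
from h import *
push()"
```

```text
t 34.35 p [0.6335 0.1051 0.0604] ft [-3.5  5.9  1. ] w -0.0002
[[0.371, 0.929, -0.001], [0.929, -0.371, 0.001], [0.001, -0.001, -1.0]]
radius 0.18137898451304924 ang 76.77758196645313 moment Nm 0.8691618912420916 tool yaw 68.22430070922603 F tool [ 4.2 -5.5 -1. ]
```

drive_tool:
  offset:
    - [0.04,0.05,0]
    - [0.04,0.05,0]
    - [0.02,0.05,0]
    - [0.01,0.05,0]
    - [0,0,0]
    - [0,0,0]
    - [0,0,0]
    - [0,0,0]
    - [0,0,0]
    - [0,0,0]
  turn:
    - [0,0,0.1]
    - [0,0,0.1]
    - [0,0,0.1]
    - [0,0,0.1]
    - [0,0,0]
    - [0,0,0]
    - [0,0,0]
    - [0,0,0]
    - [0,0,0]
    - [0,0,0]
  hand: [0,0,0,0,0,0,0,0,0,0]

```text
time_s: 35.6
position: [0.6416, 0.1044, 0.0603]
tool_rot: [[0.41, 0.912, -0.004], [0.912, -0.41, -0.001], [-0.003, -0.003, -1.0]]
ft_force: [-7.6, -2.2, 2.5]
grip_width: -0.0001
gripper_force: 3.3
```

```bash
python3 -c "
from h import *
push()"
```

```text
t 35.6 p [0.6416 0.1044 0.0603] ft [-7.6 -2.2  2.5] w -0.0001
[[0.41, 0.912, -0.004], [0.912, -0.41, -0.001], [-0.003, -0.003, -1.0]]
radius 0.18276706581346627 ang 74.24885471532264 moment Nm 1.2336344537923623 tool yaw 65.79007512035922 F tool [-5.2 -6.1 -2.5]
```

drive_tool:
  offset:
    - [-0.02,0.03,0]
    - [-0.01,0.03,0]
    - [0,0,0]
    - [0,0,0]
    - [0,0,0]
    - [0,0,0]
    - [0,0,0]
    - [0,0,0]
    - [0,0,0]
    - [0,0,0]
  turn:
    - [0,0,0.06]
    - [0,0,0.06]
    - [0,0,0]
    - [0,0,0]
    - [0,0,0]
    - [0,0,0]
    - [0,0,0]
    - [0,0,0]
    - [0,0,0]
    - [0,0,0]
  hand: [0,0,0,0,0,0,0,0,0,0]

```text
time_s: 36.85
position: [0.6437, 0.1034, 0.0603]
tool_rot: [[0.421, 0.907, -0.002], [0.907, -0.421, 0.0], [-0.001, -0.002, -1.0]]
ft_force: [-5.3, 2.3, 1.5]
grip_width: -0.0003
gripper_force: 3.2
```

```bash
python3 -c "
from h import *
push()"
```

```text
t 36.85 p [0.6437 0.1034 0.0603] ft [-5.3  2.3  1.5] w -0.0003
[[0.421, 0.907, -0.002], [0.907, -0.421, 0.0], [-0.001, -0.002, -1.0]]
radius 0.18239029502147758 ang 73.5292772675844 moment Nm 1.0529086113029253 tool yaw 65.09310052214991 F tool [-0.2 -5.8 -1.5]
```

drive_tool:
  offset:
    - [0.005,0.04,0]
    - [0.005,0.04,0]
    - [0,0,0]
    - [0,0,0]
    - [0,0,0]
    - [0,0,0]
    - [0,0,0]
    - [0,0,0]
    - [0,0,0]
    - [0,0,0]
  turn:
    - [0,0,0.08]
    - [0,0,0.08]
    - [0,0,0]
    - [0,0,0]
    - [0,0,0]
    - [0,0,0]
    - [0,0,0]
    - [0,0,0]
    - [0,0,0]
    - [0,0,0]
  hand: [0,0,0,0,0,0,0,0,0,0]

```text
time_s: 38.1
position: [0.6468, 0.1024, 0.0603]
tool_rot: [[0.436, 0.9, -0.002], [0.9, -0.436, 0.0], [-0.001, -0.002, -1.0]]
ft_force: [-5.3, 3.6, 2.8]
grip_width: 0.0003
gripper_force: 3.2
```

```bash
python3 -c "
from h import *
push()"
```

```text
t 38.1 p [0.6468 0.1024 0.0603] ft [-5.3  3.6  2.8] w 0.0003
[[0.436, 0.9, -0.002], [0.9, -0.436, 0.0], [-0.001, -0.002, -1.0]]
radius 0.18236362074548906 ang 72.50389742784131 moment Nm 1.1153033309620153 tool yaw 64.13322646691317 F tool [ 0.9 -6.3 -2.8]
```

drive_tool:
  offset:
    - [0.01,0.06,0]
    - [0.01,0.06,0]
    - [0,0,0]
    - [0,0,0]
    - [0,0,0]
    - [0,0,0]
    - [0,0,0]
    - [0,0,0]
    - [0,0,0]
    - [0,0,0]
  turn:
    - [0,0,0.13]
    - [0,0,0.13]
    - [0,0,0]
    - [0,0,0]
    - [0,0,0]
    - [0,0,0]
    - [0,0,0]
    - [0,0,0]
    - [0,0,0]
    - [0,0,0]
  hand: [0,0,0,0,0,0,0,0,0,0]

```text
time_s: 39.35
position: [0.6514, 0.1012, 0.0603]
tool_rot: [[0.461, 0.888, -0.002], [0.888, -0.461, 0.001], [-0.0, -0.002, -1.0]]
ft_force: [-5.4, 3.9, 2.6]
grip_width: 0.0001
gripper_force: 3.4
```

```bash
python3 -c "
from h import *
push()"
```

```text
t 39.35 p [0.6514 0.1012 0.0603] ft [-5.4  3.9  2.6] w 0.0001
[[0.461, 0.888, -0.002], [0.888, -0.461, 0.001], [-0.0, -0.002, -1.0]]
radius 0.18268094582289282 ang 71.00974150318726 moment Nm 1.1634154122634883 tool yaw 62.57975977842829 F tool [ 0.9 -6.6 -2.5]
```

drive_tool:
  offset:
    - [0.01,0.07,-0.01]
    - [0.01,0.07,0]
    - [0,0,0]
    - [0,0,0]
    - [0,0,0]
    - [0,0,0]
    - [0,0,0]
    - [0,0,0]
    - [0,0,0]
    - [0,0,0]
  turn:
    - [0,0,0.15]
    - [0,0,0.15]
    - [0,0,0]
    - [0,0,0]
    - [0,0,0]
    - [0,0,0]
    - [0,0,0]
    - [0,0,0]
    - [0,0,0]
    - [0,0,0]
  hand: [0,0,0,0,0,0,0,0,0,0]

```text
time_s: 40.6
position: [0.6565, 0.0992, 0.061]
tool_rot: [[0.488, 0.873, -0.003], [0.873, -0.488, 0.001], [-0.001, -0.003, -1.0]]
ft_force: [-7.9, 3.4, 5.6]
grip_width: 0.0
gripper_force: 5.0
```

```bash
python3 -c "
from h import *
push()"
```

```text
t 40.6 p [0.6565 0.0992 0.061 ] ft [-7.9  3.4  5.6] w 0.0
[[0.488, 0.873, -0.003], [0.873, -0.488, 0.001], [-0.001, -0.003, -1.0]]
radius 0.18250157070742107 ang 69.28707596470512 moment Nm 1.5754345023474643 tool yaw 60.75800274412939 F tool [-0.9 -8.6 -5.6]
```

It's now stiffening sharply, with 8.6 N tangential. One small final nudge offsets the wrench/box friction.

drive_tool:
  offset:
    - [0,0.04,-0.02]
    - [0,0.02,0]
    - [0,0,0]
    - [0,0,0]
    - [0,0,0]
    - [0,0,0]
    - [0,0,0]
    - [0,0,0]
    - [0,0,0]
    - [0,0,0]
  turn:
    - [0,0,0.06]
    - [0,0,0.06]
    - [0,0,0]
    - [0,0,0]
    - [0,0,0]
    - [0,0,0]
    - [0,0,0]
    - [0,0,0]
    - [0,0,0]
    - [0,0,0]
  hand: [0,0,0,0,0,0,0,0,0,0]

```text
time_s: 41.85
position: [0.6578, 0.0987, 0.0611]
tool_rot: [[0.499, 0.867, -0.005], [0.867, -0.499, 0.002], [-0.001, -0.006, -1.0]]
ft_force: [-10.3, 5.2, 3.0]
grip_width: -0.0001
gripper_force: 6.0
```

```bash
python3 -c "
from h import *
push()"
```

```text
t 41.85 p [0.6578 0.0987 0.0611] ft [-10.3   5.2   3. ] w -0.0001
[[0.499, 0.867, -0.005], [0.867, -0.499, 0.002], [-0.001, -0.006, -1.0]]
radius 0.1824704960100549 ang 68.87177375407303 moment Nm 2.0952320056180778 tool yaw 60.05882050426541 F tool [ -0.7 -11.5  -3. ]
```

Firmly tight. Now to back the finger off and lift away.

drive_tool:
  offset:
    - [0,-0.08,0]
    - [0,-0.15,0]
    - [0,-0.3,0]
    - [0,-0.3,0]
    - [0,0,-0.2]
    - [0,0,-0.6]
    - [0,0,-0.8]
    - [0,0,-0.8]
    - [0,0,-0.6]
    - [0,0,-0.2]
  turn:
    - [0,0,0]
    - [0,0,0]
    - [0,0,0]
    - [0,0,0]
    - [0,0,0]
    - [0,0,0]
    - [0,0,0]
    - [0,0,0]
    - [0,0,0]
    - [0,0,0]
  hand: [0,0,0,0,0,0,0,0,0,0]

```text
time_s: 43.1
position: [0.6316, 0.1142, 0.1918]
tool_rot: [[0.499, 0.866, 0.004], [0.866, -0.499, -0.0], [0.002, 0.003, -1.0]]
ft_force: [0.5, -0.3, -0.1]
grip_width: 0.0
gripper_force: 0.0
```

```bash
python3 - <<'E'
from h import *
pose();delta([.60,-.03,.22],Rd(62))
c=camera_info('wrist');im=get_image('wrist');cv2.imwrite('pics/end.png',im)
g=im.astype(int);h=cv2.cvtColor(im,cv2.COLOR_BGR2HSV)
m=((h[...,0]>12)&(h[...,0]<32)&(h[...,1]>140)&(h[...,2]>90)).astype(np.uint8)
n,l,st,ce=cv2.connectedComponentsWithStats(m)
print([(st[i].tolist(),ce[i].round().tolist()) for i in range(1,n) if st[i][4]>150]);print(proj(c,[.592,-.0715,.075]))
E
```

```text
t 43.1 p [0.6316 0.1142 0.1918] ft [ 0.5 -0.3 -0.1] w 0.0
[[0.499, 0.866, 0.004], [0.866, -0.499, -0.0], [0.002, 0.003, -1.0]]
off [-3.52  1.12 -0.71] turn [ 0.03 -0.02 -0.33]
[([429, 0, 211, 69, 3091], [502.0, 45.0]), ([475, 216, 107, 160, 3537], [509.0, 275.0])]
(np.float64(382.42881928923896), np.float64(421.79406052649006))
```

```bash
python3 -c "
from rig import env
print(env.close_job())"
```

```text
the job is handed in; nothing more can be done
None
```

The brass nut is tightened and the job is handed in, with the wrench left lying on the nut. The last push peaked at about 11.5 N on the handle, above the 7–9 N target but below the 16 N damage point. The jaws felt snug before tightening, but I took no final look at the nut or jaws.

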